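# Check one remote in the fob tester

## Task

Three car remotes lie in the sprung white cradles of the blue remote tester. Check the small one, the only one without a metal key blade: press lightly straight down on it with the fingertips until its cradle sinks by about half its travel or more, keep it down for one second, then let it come up again and withdraw clear of everything. Press it only, without gripping, lifting or shifting it out of place, and leave the other two remotes and everything else on the desk alone.

Things in the scene. Friction and masses are not known exactly. Their poses are not given: they have to be found in the camera images.
- remote_tester: fixed low blue housing, 204 (its x) x 112 (its y) x 26 mm high; origin at the centre of its underside on the desk, z up, yaw within 25 degrees. Three bays in a row along its x, 62 mm apart, each with a white sprung cradle 52 x 84 mm whose floor is 31 mm above the desk when up, with a 4 mm rim along each long side
- bay_near (a point): centre of the cradle floor of the bay at the housing's -x end (nearest the robot), at its height when up; fixed to the housing
- bay_mid (a point): the same for the middle bay. The tester stands on open desk between two fixed machines: the key cutter to its left (0.21 m high, at y above 0.44 m; a lamp stands over it) and the big milling machine to its right (0.41 m high, at y below 0.12 m). The desk between them and in front of the tester is free
- bay_far (a point): the same for the bay at the housing's +x end
- cradle_near (a joint): how far the near bay's cradle is down, m: 0 = up, 0.006 = fully down at a hard stop. It sinks straight down when what lies in it is pressed: starts to move at about 1.5 N, fully down at about 5 N, and springs back by itself
- cradle_mid (a joint): the same for the middle bay's cradle
- cradle_far (a joint): the same for the far bay's cradle
- fob_small: the remote to press: small black car remote with a thin wire ring and no key blade, case 47 x 31 x 12 mm, 25 to 50 g, loose, lying flat in one of the three cradles (which one varies), its long side along the cradle. Origin on its underside, about 8 mm from the middle of the case; z up
- small_fob_top (a point): middle of the flat top face of the small remote's case, 12 mm above its underside (about 43 mm above the desk while the cradle is up): the place to press
- fob_2: black car remote with a metal key blade, 118 x 34 mm overall, 13 mm high, loose in another cradle, blade overhanging the housing; leave alone. Origin on its underside
- fob_3: larger black car remote with a metal key blade, 128 x 37 mm overall, 15 mm high, loose in the remaining cradle, blade overhanging the housing; leave alone. Origin on its underside
- padlock_40: brass padlock lying flat behind the tester, 50 x 57 x 13 mm; bystander. Origin at the centre of its underside
- cutter_wheel: grey toothed cutter disc lying flat behind the tester, 60 mm across, 10 mm high; bystander. Origin at the centre of its underside
- oil_bottle: small white oil bottle with a red spout, standing right of the big milling machine, 41 mm across, 112 mm high; bystander. Origin at the centre of its underside
- tape_roll: black roll of tape lying flat right of the milling machine, 62 mm across, 19 mm high; bystander. Origin at the centre of its underside
- cylinder_70: brass lock cylinder lying right of the milling machine, 45 x 75 x 17 mm; bystander. Origin at the centre of its underside
There are look-alikes about, which are no part of the job. What is shaped like the fob_small but green or turquoise is not meant.

How it is judged:
By the outcome, as a careful person would: the job done as asked, in the order asked, and still so for the second after the job is handed in, with the robot touching nothing.
It also fails if it takes over 40 s, if anything falls off the work surface, if the arm or the gripper's body presses on something with over 40 N, if the wrist force passes 120 N, or if a joint passes its speed limit or range.

## Robot

A 6-joint arm with a two-finger parallel gripper is mounted at the origin on a cart in front of the work surface, level with it; the furniture and walls round the work are solid. World frame = base frame: x ahead of the robot, y to its left, z up, the work surface at z = 0. Lengths are in m, angles in degrees, forces in N, time in s.
With the tool pointing down it reaches from about 0.25 to 0.725 m from the base axis. Payload 9.7 kg.
Tool frame: the origin (TCP) lies at the very end of the fingers, on their centre line; the grasp point (between the pads) lies 19 mm behind it; x points along the fingers, z is the direction in which the jaws open and shut, and the axes are right-handed (so a half turn about x gives the same grasp; the last joint's range is limited). The gripper opens to 85 mm and grips with 20 to 120 N. Pads are 22 mm wide; open, the fingers measure 114 mm over their backs; the gripper's body (76 mm by 85 mm) begins 54 mm behind the grasp point. The pads swing forward as they close: fully open they stand 13 mm farther back than shut.
Start: joints at [70.703, 4.979, 10.078, 95.1, 0, 90], TCP at [0.182, 0.519, 0.201] pointing down, gripper open.
Joint ranges: [-179.16, 179.16], [-48.56, 103.87], [-65.8, 70.77], [-126.05, 130.52], [-82.76, 87.17], [-180, 180]. Speed limits (degrees/s): [127.2, 127.2, 147.25, 180, 180, 180].

## Interface

Orientations are given as [roll, pitch, yaw] about the fixed x, y, z axes, in that order (R = Rz(yaw) Ry(pitch) Rx(roll)).
In Python, from workcell import sensors, vision, job_done gives the robot as it stands.
- The arm moves only by the tool carry_out, never from a script. Its argument "increments" is a list of rows, each a list of 7 numbers: the turn, a rotation vector about the tool's x, y, z in degrees, then the shift along the tool's x, y, z in mm, then the opening in per cent of the stroke, from 0 (shut) to 100 (fully open). A call has 1 to 12 rows; each row shifts and turns the commanded pose from where the row before left it, along the tool's axes as they then stand; what a row does not reach is not made up. A row lasts 1/8 s, in which the tool goes at most 62.5 mm and 10.7 degrees, less where a joint would pass 70% of its speed; a pose out of reach is approached as far as the arm can. A call is refused whole if a number of a shift passes 62.5 or a number of a turn 10.7, either way. A call with a gripper value outside its range is refused whole. The fingers move at their own pace and stop on an object; "squeeze" is the grip in N (left out, the last holds). Time passes only in rows, so rows that do not move let the fingers close. It gives the time, the measured TCP pose, the force and the opening at its end, in the units of the state.
- sensors.get_obs(): the state, without advancing time (a new reading comes with each control period).
- vision.camera(name): name is "scene" or "side" or "wrist"; returns the picture (420x560x3 uint8, red, green, blue); there is no depth.
- vision.calibration(name): a dict with "camera_matrix" (3x3 intrinsics, pixels), "extrinsics" (4x4, takes a point from world to camera coordinates); the wrist camera has in their place "mount" (4x4, takes a point from camera to tool coordinates, whose origin is the TCP and whose axes are the tool frame's). Camera axes: x right, y up, looking along -z (the intrinsics and any distortion apply to the point x, -y, -z); pixel columns grow to the right and rows downward; lengths in m; the calibration is good to about 2 mm. A picture is of the moment at which its call begins: read the wrist's pose just before it. calibration takes no time and is no camera call.
- job_done(): hands the job in, once; it reports no verdict.
The state is a dict: "time": time; "q": joint angles; "qd": joint speeds; "joint_efforts": joint torques, N m; "ee_pos": TCP position; "tcp_rot": TCP orientation; "wrist_force": force on the tool from outside, world axes, zero at the start; "torque": the same for the moment, N m; "opening": finger opening in m.
Only numpy, scipy, OpenCV 4.12 (cv2) and the standard library are available. Lean on these libraries where they do the work, as an engineer would, in place of code of your own. Each camera call takes 0.05 s, during which the arm holds its last target.

## Working session

There is one attempt and no reset: what is moved stays moved. The work goes in short steps, Python scripts to look and compute and a tool call to move; the robot and the scene stay as the last step left them, time stands still between calls to the robot, and variables do not carry over. Pictures are saved under pics/ and viewed, and the job is handed in when it is done.

Besides the shell and the picture viewer there is one more tool, called after ">>>" as name(argument=value, ...), one argument or row to a line, values as JSON. carry_out: Moves the arm, as the interface text tells. Its arguments: {"type":"object","properties":{"increments":{"type":"array"},"squeeze":{"type":"number"}},"required":["increments"]}

```bash
mkdir -p pics
python3 - <<'E'
from workcell import sensors, vision
import cv2
o=sensors.get_obs();print(o)
for n in ("scene","side","wrist"):
    im=vision.camera(n);cv2.imwrite(f"pics/{n}0.png",im[:,:,::-1])
    print(n,vision.calibration(n))
E
```

```text
{'time': 0.0, 'q': array([ 7.07033346e+01,  5.01168918e+00,  1.00344809e+01,  9.50997078e+01,
       -7.88665217e-04,  8.99992536e+01]), 'qd': array([-0.06796073, -0.06776291, -0.04681293, -0.0835497 ,  0.00936727,
       -0.04503925]), 'joint_efforts': array([-4.70951636e-04, -5.20390606e+01,  4.64803219e+01,  1.63072301e-02,
        2.56154999e-05, -3.57394200e-06]), 'ee_pos': array([0.18166738, 0.51884428, 0.20007769]), 'tcp_rot': array([-179.41327988,   89.92307996, -108.70919834]), 'wrist_force': array([-0.74361267, -0.2178478 ,  0.4380124 ]), 'torque': array([0.05184614, 0.0190334 , 0.01217545]), 'opening': 0.08524650300421917}
scene {'camera_matrix': array([[492.34717886,   0.        , 283.62942233],
       [  0.        , 492.34717886, 209.28889555],
       [  0.        ,   0.        ,   1.        ]]), 'extrinsics': array([[-0.88335619, -0.46854535,  0.012128  ,  0.53074772],
       [ 0.33464914, -0.61238005,  0.71624062, -0.21065712],
       [-0.32816427,  0.63675421,  0.69774801, -1.29746545],
       [ 0.        ,  0.        ,  0.        ,  1.        ]])}
side {'camera_matri
[... 248 characters left out ...]
22287,  0.78593533,  0.46526894,  0.17727026],
       [ 0.22499926, -0.40739426,  0.88510183, -1.79640633],
       [ 0.        ,  0.        ,  0.        ,  1.        ]])}
wrist {'camera_matrix': array([[309.96340985,   0.        , 278.24199486],
       [  0.        , 309.96340985, 211.93443009],
       [  0.        ,   0.        ,   1.        ]]), 'mount': array([[-2.13462975e-04,  3.20752552e-01, -9.47163003e-01,
        -1.71831349e-01],
       [ 3.98528014e-04,  9.47162977e-01,  3.20752453e-01,
         8.25449659e-02],
       [ 9.99999898e-01, -3.09002218e-04, -3.30013104e-04,
        -9.57477375e-04],
       [ 0.00000000e+00,  0.00000000e+00,  0.00000000e+00,
         1.00000000e+00]])}
```

View pics/scene0.png

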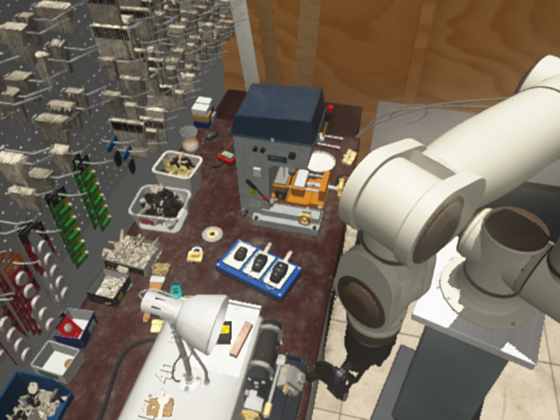

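View pics/side0.png

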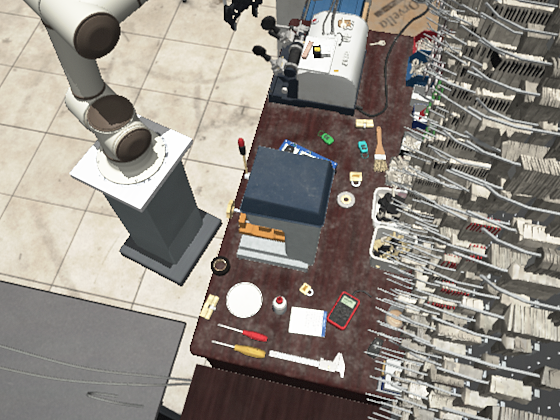

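View pics/wrist0.png

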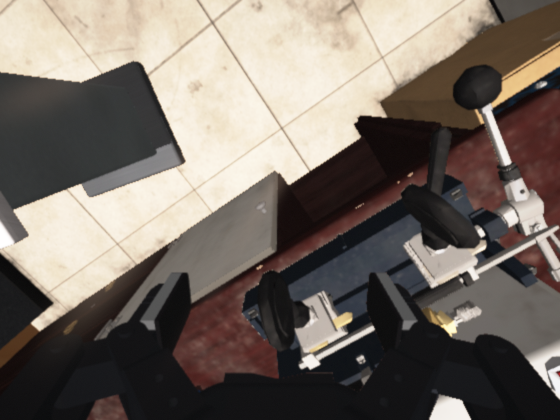

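```bash
cat > h.py <<'E'
import numpy as np, cv2
from workcell import sensors, vision
from scipy.spatial.transform import Rotation as R
def cast(n,uv,z,T=None):
    c=vision.calibration(n);K=c["camera_matrix"]
    d=np.linalg.inv(K)@np.array([uv[0],uv[1],1.]);d=np.array([d[0],-d[1],-d[2]])
    if n=="wrist": M=T@c["mount"]
    else: M=np.linalg.inv(c["extrinsics"])
    o=M[:3,3];w=M[:3,:3]@d
    return o+w*(z-o[2])/w[2]
def tcpT():
    o=sensors.get_obs();T=np.eye(4);T[:3,:3]=R.from_euler('xyz',o['tcp_rot'],degrees=True).as_matrix();T[:3,3]=o['ee_pos'];return T
E
python3 - <<'E'
import cv2
from h import *
im=cv2.imread("pics/scene0.png")
c=im[225:310,200:320];cv2.imwrite("pics/z0.png",cv2.resize(c,None,fx=6,fy=6,interpolation=cv2.INTER_CUBIC))
hsv=cv2.cvtColor(im,cv2.COLOR_BGR2HSV)
m=cv2.inRange(hsv,(100,130,60),(125,255,255));m[:225]=0;m[310:]=0;m[:,:200]=0;m[:,320:]=0
p=cv2.findNonZero(m);hu=cv2.convexHull(p);ap=cv2.approxPolyDP(hu,3,True);print(ap[:,0])
for q in ap[:,0]: print(q,cast("scene",q,0.026).round(3),cast("scene",q,0).round(3))
E
```

```text
[[301 269]
 [279 297]
 [216 265]
 [236 241]
 [243 241]]
[301 269] [0.448 0.19  0.026] [0.457 0.171 0.   ]
[279 297] [0.457 0.297 0.026] [0.466 0.28  0.   ]
[216 265] [0.654 0.286 0.026] [0.667 0.269 0.   ]
[236 241] [0.652 0.187 0.026] [0.666 0.168 0.   ]
[243 241] [0.635 0.178 0.026] [0.648 0.159 0.   ]
```

View pics/z0.png

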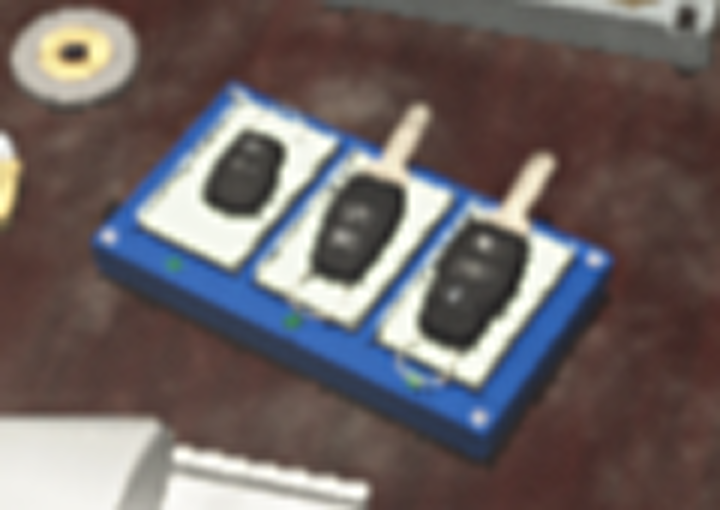

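Run:
```python
from h import *
im=cv2.imread("pics/scene0.png")
print(tcpT().round(3))
g=cv2.cvtColor(im,cv2.COLOR_BGR2HSV)
# dark blobs inside tester
x0,y0=200,225
sub=g[225:310,200:320]
m=((sub[:,:,2]<110)&(sub[:,:,1]<90)).astype(np.uint8)
n,l,s,c=cv2.connectedComponentsWithStats(m)
for i in range(1,n):
    if s[i,4]>40: print(s[i],(c[i]+[x0,y0]).round(1),cast("scene",c[i]+[x0,y0],0.040).round(4))
w=((sub[:,:,2]>170)&(sub[:,:,1]<60)).astype(np.uint8)
n,l,s,c=cv2.connectedComponentsWithStats(w)
for i in range(1,n):
    if s[i,4]>60:
        r=cv2.minAreaRect(cv2.findNonZero((l==i).astype(np.uint8)))
        print('white',s[i],[cast("scene",p+[x0,y0],0.033).round(3) for p in cv2.boxPoints(r)])
        hu=cv2.approxPolyDP(cv2.convexHull(cv2.findNonZero((l==i).astype(np.uint8))),3,True)[:,0]
        print([ (p+[x0,y0],cast("scene",p+[x0,y0],0.033).round(3)) for p in hu])
for p,z in [((236,105),.41),((248,85),.41),((326,90),.41),((320,125),.41),((242,222),0),((322,236),0)]: print('mill',p,cast("scene",p,z).round(3))
```

```text
[[-0.    -0.944  0.33   0.182]
 [-0.001  0.33   0.944  0.519]
 [-1.    -0.    -0.001  0.2  ]
 [ 0.     0.     0.     1.   ]]
[   0    0  109   85 2618] [238.6 273.2] [0.5796 0.29   0.04  ]
[ 51   0  69  19 601] [290.  231.1] [0.5317 0.0934 0.04  ]
[ 34  22  13  14 124] [240.5 253.9] [0.6098 0.2316 0.04  ]
[ 95  26  25  23 342] [309.3 260.8] [0.4368 0.1649 0.04  ]
[ 52  29  15  18 172] [259.2 262.6] [0.5504 0.2337 0.04  ]
[ 70  37  18  21 235] [278.4 272.1] [0.4908 0.2375 0.04  ]
[105  66  15  19 128] [313.7 300.9] [0.3713 0.2753 0.04  ]
white [  2   2  20  15 137] [array([0.762, 0.193, 0.033]), array([0.714, 0.167, 0.033]), array([0.685, 0.212, 0.033]), array([0.731, 0.238, 0.033])]
[(array([221, 231]), array([0.706, 0.181, 0.033])), (array([220, 237]), array([0.696, 0.201, 0.033])), (array([211, 241]), array([0.709, 0.226, 0.033])), (array([202, 235]), array([0.744, 0.219, 0.033])), (array([210, 227]), array([0.742, 0.182, 0.033]))]
white [ 23  15  33  29 337] [array([0.644, 0.27 , 0.033]), array([0.643, 0.172, 0.033]), array([0.587, 0.19 , 0.033]), array([0.591, 0.285, 0.033])]
[(a
[... 1236 characters left out ...]
ay([0.576, 0.36 , 0.033])), (array([224, 309]), array([0.556, 0.397, 0.033])), (array([200, 309]), array([0.607, 0.425, 0.033])), (array([200, 295]), array([0.631, 0.39 , 0.033]))]
white [ 26  74  35  11 227] [array([0.568, 0.369, 0.033]), array([0.493, 0.329, 0.033]), array([0.479, 0.355, 0.033]), array([0.552, 0.394, 0.033])]
[(array([260, 306]), array([0.483, 0.347, 0.033])), (array([226, 309]), array([0.552, 0.394, 0.033])), (array([230, 299]), array([0.559, 0.365, 0.033]))]
mill (236, 105) [0.68  0.103 0.41 ]
mill (248, 85) [0.702 0.01  0.41 ]
mill (326, 90) [ 0.521 -0.064  0.41 ]
mill (320, 125) [0.47  0.081 0.41 ]
mill (242, 222) [0.691 0.095 0.   ]
mill (322, 236) [0.458 0.033 0.   ]
```

>>> carry_out(
  increments=[
    [-8.2,0,0,-40,0,0,0],
    [-8.2,0,0,-40,0,0,0],
    [0,0,0,0,0,-40,0],
    [0,0,0,0,0,-40,0],
    [0,0,0,0,0,-40,0],
    [0,0,0,0,-10,-40,0],
    [0,0,0,0,-30,-40,0],
    [0,0,0,0,-40,-40,0],
    [0,0,0,0,-40,-10,0],
    [0,0,0,0,-40,0,0],
    [0,0,0,0,0,0,0],
    [0,0,0,0,0,0,0],
  ],
)

```text
time: 1.65
ee_pos: [0.3286, 0.2612, 0.2806]
tcp_rot: [120.2, 90.0, -152.7]
wrist_force: [0.5, -0.1, 0.6]
opening: 0.0001
```

Run:
```python
from h import *
o=sensors.get_obs();print(o['time'],o['q'],o['wrist_force'],o['opening']);T=tcpT();print(T.round(4));np.save("T1.npy",T)
for n in ("scene","wrist"):
    im=vision.camera(n);cv2.imwrite(f"pics/{n}1.png",im[:,:,::-1])
```

```text
1.65 [ 3.84779372e+01 -9.93843939e+00  4.76842966e+00  1.04753196e+02
  9.15606402e-03  4.13989617e+01] [ 0.50397235 -0.1323131   0.59044499] 5.3573017120271885e-05
[[-7.000e-04 -9.987e-01  5.100e-02  3.286e-01]
 [-4.000e-04  5.100e-02  9.987e-01  2.612e-01]
 [-1.000e+00  7.000e-04 -4.000e-04  2.806e-01]
 [ 0.000e+00  0.000e+00  0.000e+00  1.000e+00]]
```

View pics/wrist1.png

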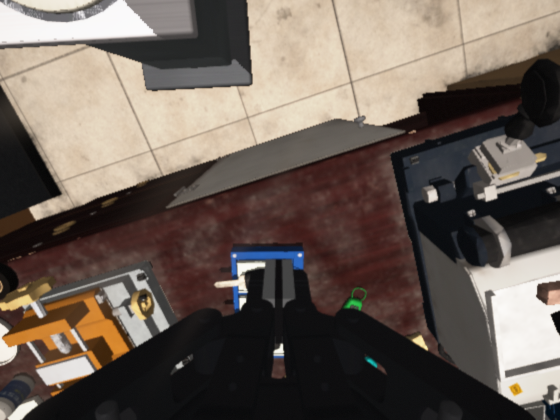

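View pics/scene1.png

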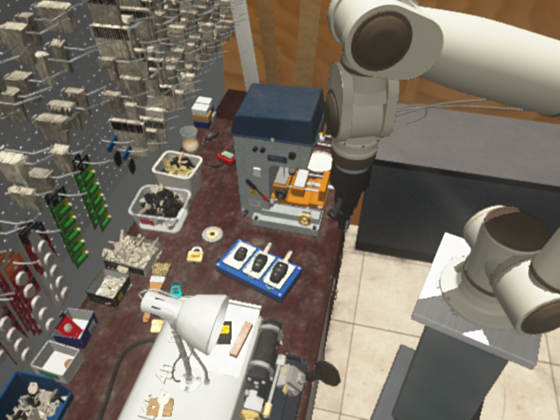

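>>> carry_out(
  increments=[
    [0,0,0,0,-36,-2,100],
    [0,0,0,0,-36,-2,100],
    [0,0,0,0,-36,-2,100],
    [0,0,0,0,-36,-2,100],
    [0,0,0,20,-36,-2,100],
    [0,0,0,30,-36,-2,100],
    [0,0,0,30,-36,-2,100],
    [0,0,0,40,-33,-2,100],
    [0,0,0,30,0,0,100],
    [0,0,0,0,0,0,100],
    [0,0,0,0,0,0,100],
  ],
)

```text
time: 3.12
ee_pos: [0.6126, 0.2317, 0.1328]
tcp_rot: [-66.3, 89.9, 20.8]
wrist_force: [0.3, -0.5, 1.1]
opening: 0.0855
```

Run:
```python
from h import *
o=sensors.get_obs();print(o['time'],o['q'],o['wrist_force'],o['opening']);T=tcpT();print(T.round(4));np.save("T2.npy",T)
for n in ("scene","wrist"):
    im=vision.camera(n);cv2.imwrite(f"pics/{n}2.png",im[:,:,::-1])
```

```text
3.125 [2.07177008e+01 1.87665640e+01 1.86298001e+01 8.97503888e+01
 2.51614992e-04 2.35584481e+01] [ 0.27554058 -0.54682581  1.13811615] 0.08546755548250225
[[ 1.800e-03 -9.988e-01  4.960e-02  6.126e-01]
 [ 7.000e-04  4.960e-02  9.988e-01  2.317e-01]
 [-1.000e+00 -1.800e-03  8.000e-04  1.328e-01]
 [ 0.000e+00  0.000e+00  0.000e+00  1.000e+00]]
```

View pics/wrist2.png

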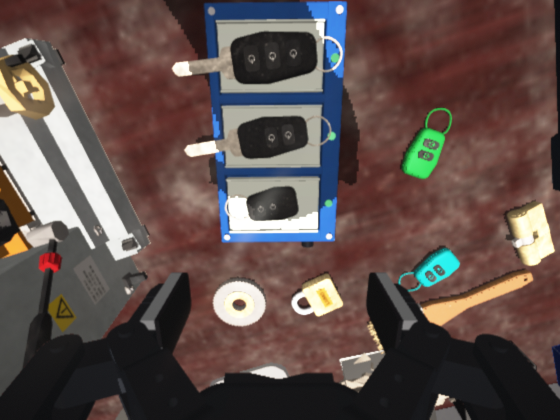

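View pics/scene2.png

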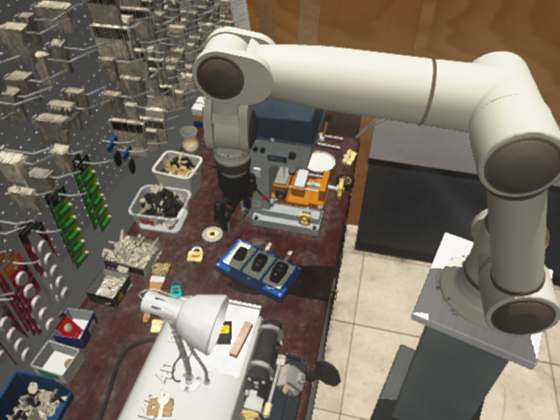

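Run:
```python
from h import *
T=np.load("T2.npy")
im=cv2.imread("pics/wrist2.png");sub=cv2.cvtColor(im[178:232,228:320],cv2.COLOR_BGR2GRAY)
m=(sub<75).astype(np.uint8)
n,l,s,c=cv2.connectedComponentsWithStats(m)
for i in range(1,n):
    if s[i,4]>200:
        p=cv2.findNonZero((l==i).astype(np.uint8));r=cv2.minAreaRect(p);print(s[i],c[i]+[228,178],r)
        b=[cast("wrist",q+[228,178],.040,T)[:2] for q in cv2.boxPoints(r)];print(np.round(b,4),np.mean(b,0),cast("wrist",np.array(r[0])+[228,178],.043,T))
for q in [(210,8),(341,8),(226,237),(330,237)]: print(q,cast("wrist",q,.026,T).round(4))
P=np.array([cast("wrist",q,.026,T) for q in [(210,8),(341,8),(226,237),(330,237)]]);print(P.mean(0), P[0]-P[2],P[1]-P[3])
```

```text
[ 19   9  51  33 990] [277.13131313 202.2030303 ] ((44.0, 26.0), (31.564605712890625, 48.99089813232422), 80.53767395019531)
[[0.6    0.2024]
 [0.5948 0.2452]
 [0.6239 0.249 ]
 [0.6295 0.2047]] [0.61203829 0.22530562] [0.6108445  0.22547945 0.043     ]
(210, 8) [0.4549 0.1857 0.026 ]
(341, 8) [0.4598 0.2872 0.026 ]
(226, 237) [0.6476 0.1782 0.026 ]
(330, 237) [0.6526 0.2796 0.026 ]
[0.55372317 0.23266105 0.026     ] [-0.19273314  0.00756565  0.        ] [-0.19281182  0.00762739  0.        ]
```

>>> carry_out(
  increments=[
    [0,0,0,0,1.5,-5,0],
    [0,0,0,0,0,0,0],
    [0,0,0,0,0,0,0],
    [0,0,0,0,0,0,0],
    [0,0,0,0,0,0,0],
    [0,0,0,0,0,0,0],
    [0,0,0,20,0,0,0],
    [0,0,0,20,0,0,0],
    [0,0,0,20,0,0,0],
    [0,0,0,10,0,0,0],
    [0,0,0,0,0,0,0],
    [0,0,0,0,0,0,0],
  ],
)

```text
time: 4.72
ee_pos: [0.6114, 0.2262, 0.0618]
tcp_rot: [-65.3, 89.9, 21.8]
wrist_force: [-0.6, 0.4, 0.8]
opening: 0.0
```

Run:
```python
from h import *
o=sensors.get_obs();print(o['time'],o['wrist_force'],o['opening'],o['ee_pos'])
for n in ("scene","wrist"):
    im=vision.camera(n)[:,:,::-1];cv2.imwrite(f"pics/{n}3.png",im if n=="wrist" else cv2.resize(im[215:315,200:320],None,fx=6,fy=6,interpolation=cv2.INTER_CUBIC))
```

```text
4.725 [-0.55470796  0.37315444  0.8222114 ] 2.807746285474195e-05 [0.61138985 0.22619312 0.06175657]
```

View pics/wrist3.png

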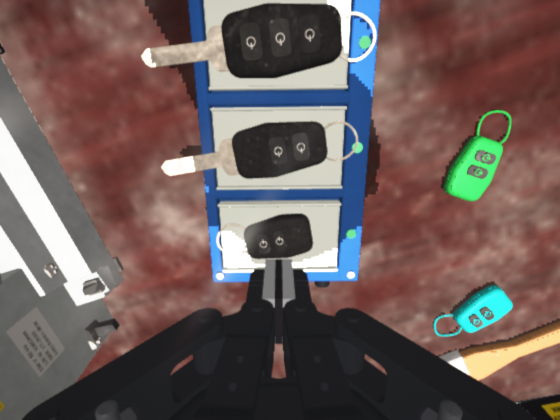

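View pics/scene3.png

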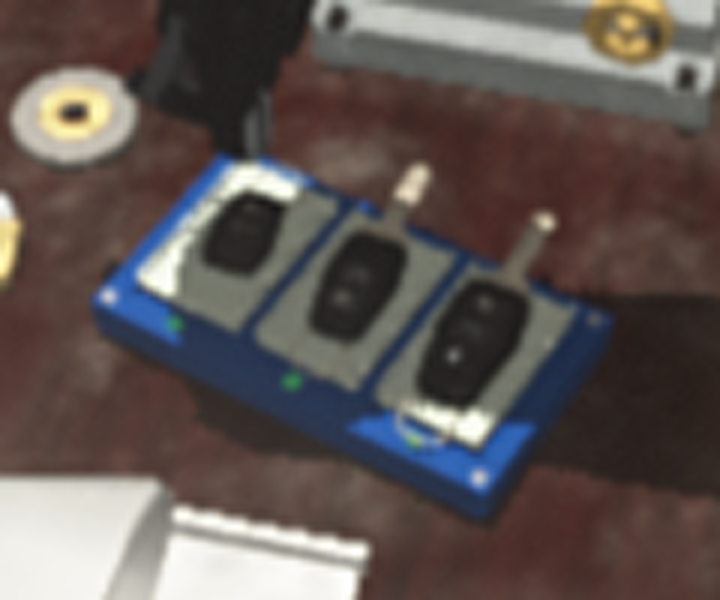

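Run:
```python
from h import *
T=tcpT();print(T[:3,3])
c=vision.calibration("wrist");M=np.linalg.inv(c["mount"])
p=M@[0,0,0,1];K=c["camera_matrix"];print("tcp px",K@np.array([p[0],-p[1],-p[2]])/-p[2])
E4=vision.calibration("scene");p=E4["extrinsics"]@np.r_[T[:3,3],1];print("scene tcp px",(E4["camera_matrix"]@np.array([p[0],-p[1],-p[2]])/-p[2]))
im=cv2.imread("pics/wrist3.png")[205:262,236:325];g=cv2.cvtColor(im,cv2.COLOR_BGR2GRAY)
m=(g<80).astype(np.uint8);n,l,s,c=cv2.connectedComponentsWithStats(m)
for i in range(1,n):
    if s[i,4]>200:
        r=cv2.minAreaRect(cv2.findNonZero((l==i).astype(np.uint8)));print(s[i],r)
        for z in (.037,.043):
            b=np.array([cast("wrist",q+[236,205],z,T)[:2] for q in cv2.boxPoints(r)]);print(b.round(4),b.mean(0))
```

```text
[0.61142948 0.22619717 0.06177283]
tcp px [279.6875751  250.11142396   1.        ]
scene tcp px [240.591888   246.96365325   1.        ]
[  13    9   63   44 2060] ((43.18853759765625, 31.073768615722656), (41.827510833740234, 63.193946838378906), 84.80557250976562)
[[0.5985 0.2041]
 [0.5966 0.2466]
 [0.6276 0.2486]
 [0.6298 0.2042]] [0.61312021 0.22586478]
[[0.5964 0.2049]
 [0.5945 0.246 ]
 [0.6246 0.2481]
 [0.6267 0.2049]] [0.61053479 0.22597051]
```

>>> carry_out(
  increments=[
    [0,0,0,5,0,0,0],
    [0,0,0,5,0,0,0],
    [0,0,0,3,0,0,0],
    [0,0,0,2,0,0,0],
    [0,0,0,0,0,0,0],
    [0,0,0,0,0,0,0],
  ],
)

```text
time: 5.58
ee_pos: [0.6111, 0.2261, 0.0459]
tcp_rot: [-63.0, 90.0, 24.1]
wrist_force: [0.4, 0.1, -0.2]
opening: 0.0003
```

Run:
```python
from h import *
o=sensors.get_obs();print(o['time'],o['wrist_force'],o['opening'],o['ee_pos'])
for n in ("scene","wrist"):
    im=vision.camera(n)[:,:,::-1];cv2.imwrite(f"pics/{n}4.png",cv2.resize(im[180:300,200:360],None,fx=5,fy=5,interpolation=cv2.INTER_CUBIC) if n=="wrist" else cv2.resize(im[215:315,200:320],None,fx=6,fy=6,interpolation=cv2.INTER_CUBIC))
    print(sensors.get_obs()['wrist_force'])
```

```text
5.575 [ 0.41273808  0.10975252 -0.20567145] 0.00031094609814407966 [0.61106646 0.22605496 0.04594266]
[ 0.10284117 -0.14130798 -0.89235825]
[ 0.11504887  0.47276275 -0.36855408]
```

View pics/wrist4.png

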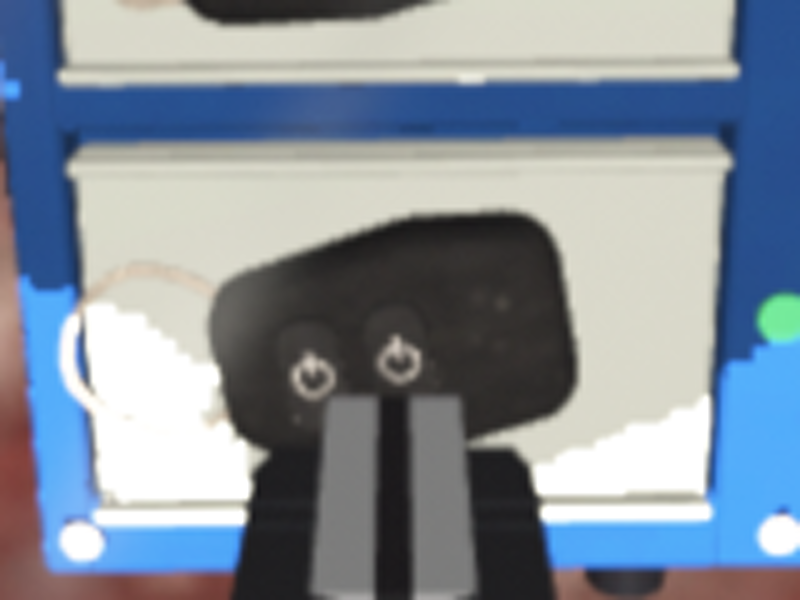

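View pics/scene4.png

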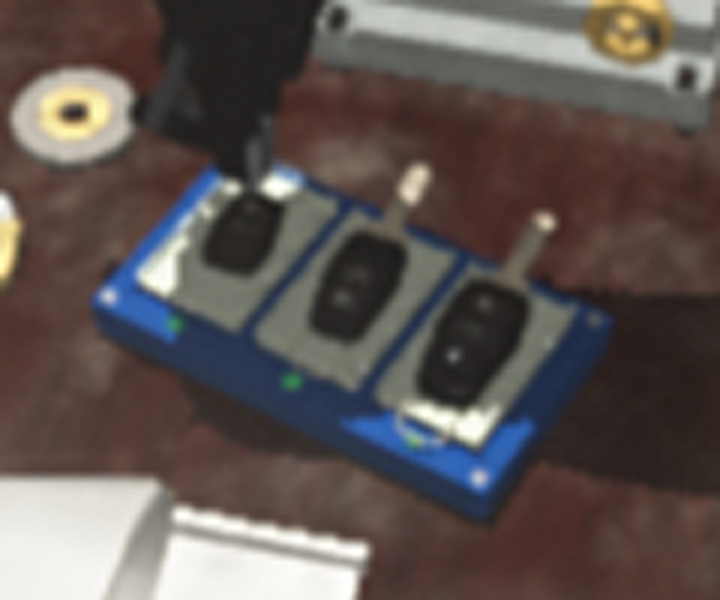

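Run:
```python
from h import *
T=tcpT()
E4=vision.calibration("scene")
def sp(P):
    p=E4["extrinsics"]@np.r_[P,1];return (E4["camera_matrix"]@np.array([p[0],-p[1],-p[2]])/-p[2])[:2]
for h in (0,4,8,12,16):
    P=cast("wrist",(279.,259.),T[2,3]+h/1e3,T)
    loc=np.linalg.inv(T)@np.r_[P,1]
    print(h,P.round(4),'tool y mm',(loc[1]*1e3).round(1),'scene crop px',((sp(P)-[200,215])*6).round(0))
```

```text
0 [0.6171 0.2253 0.046 ] tool y mm -6.0 scene crop px [235. 209.]
4 [0.615  0.2254 0.05  ] tool y mm -4.0 scene crop px [239. 205.]
8 [0.6129 0.2255 0.054 ] tool y mm -1.9 scene crop px [242. 201.]
12 [0.6109 0.2256 0.058 ] tool y mm 0.2 scene crop px [246. 197.]
16 [0.6088 0.2257 0.062 ] tool y mm 2.2 scene crop px [249. 193.]
```

Run:
```python
import cv2
a=cv2.imread("pics/scene4.png");cv2.imwrite("pics/s4z.png",cv2.resize(a[100:300,120:400],None,fx=2.8,fy=2.8))
```

```text
(no output)
```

View pics/s4z.png

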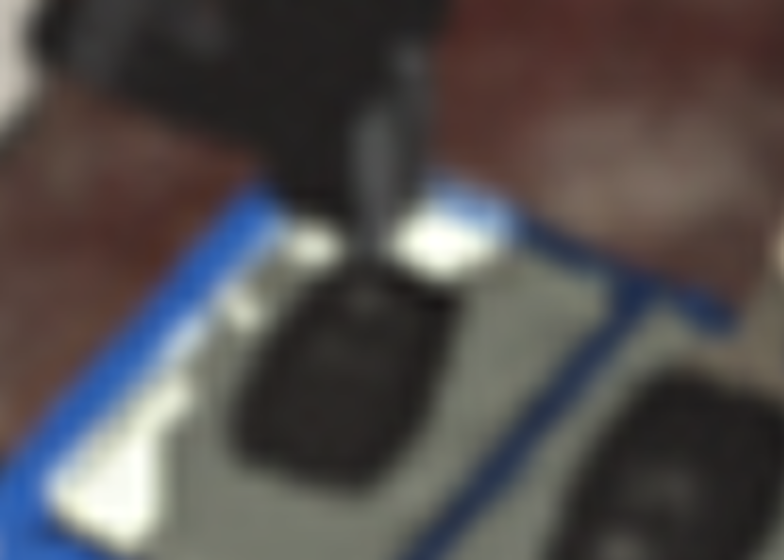

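>>> carry_out(
  increments=[
    [0,0,0,2,0,0,0],
    [0,0,0,0,0,0,0],
    [0,0,0,0,0,0,0],
  ],
)

```text
time: 6.05
ee_pos: [0.611, 0.226, 0.0438]
tcp_rot: [129.4, 90.0, -143.5]
wrist_force: [-0.5, 1.0, 0.6]
opening: 0.0002
```

>>> carry_out(
  increments=[
    [0,0,0,2,0,0,0],
    [0,0,0,0,0,0,0],
    [0,0,0,0,0,0,0],
  ],
)

```text
time: 6.42
ee_pos: [0.611, 0.226, 0.0418]
tcp_rot: [46.7, 90.0, 133.8]
wrist_force: [0.1, -0.1, -0.3]
opening: 0.0001
```

Run:
```python
from h import *
for n in ("wrist","scene"):
    im=vision.camera(n)[:,:,::-1];cv2.imwrite(f"pics/{n}5.png",cv2.resize(im[180:300,200:360],None,fx=5,fy=5,interpolation=cv2.INTER_CUBIC) if n=="wrist" else cv2.resize(im[215:315,200:320],None,fx=6,fy=6,interpolation=cv2.INTER_CUBIC))
    o=sensors.get_obs();print(o['wrist_force'],o['ee_pos'],o['time'],o['joint_efforts'])
```

```text
[-0.09727815  0.11394942 -0.08907123] [0.61098617 0.22603639 0.04177107] 6.475 [ 1.27903564e-03 -6.70778489e+01  4.67332399e+01  1.97120055e-03
 -1.80803913e-04 -1.28462173e-05]
[-0.75930693  0.53076258 -0.35192919] [0.61100709 0.22602574 0.04183101] 6.525 [-5.88366646e-06 -6.70985341e+01  4.67548478e+01  2.23584473e-03
 -1.90491792e-04  3.04125845e-07]
```

View pics/wrist5.png

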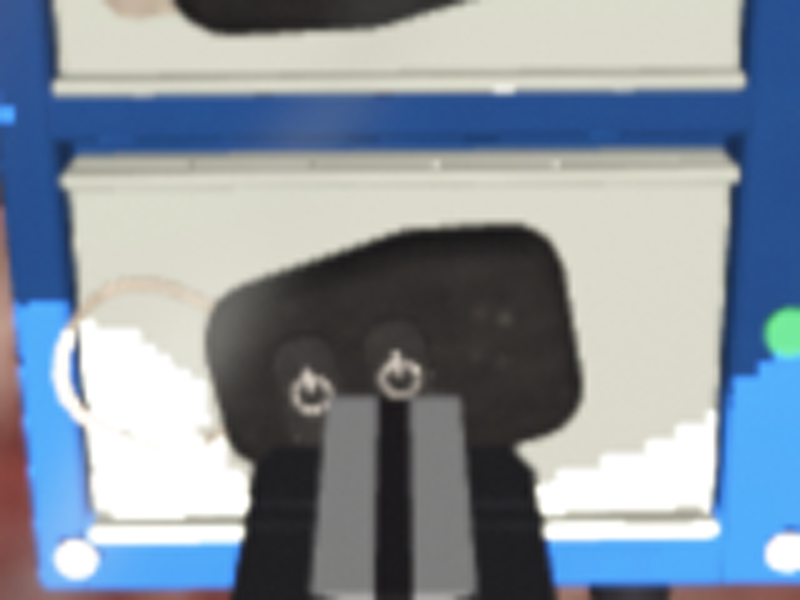

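>>> carry_out(
  increments=[
    [0,0,0,2,0,0,0],
    [0,0,0,1,0,0,0],
    [0,0,0,0,0,0,0],
  ],
)

```text
time: 6.9
ee_pos: [0.6109, 0.226, 0.0386]
tcp_rot: [112.9, 90.0, -160.0]
wrist_force: [-0.7, -0.4, -0.2]
opening: -0.0002
```

>>> carry_out(
  increments=[
    [0,0,0,2,0,0,0],
    [0,0,0,0,0,0,0],
    [0,0,0,0,0,0,0],
  ],
)

```text
time: 7.28
ee_pos: [0.611, 0.226, 0.0368]
tcp_rot: [146.1, 90.0, -126.8]
wrist_force: [0.4, -0.2, -0.1]
opening: 0.0001
```

Run:
```python
from h import *
for n in ("wrist","scene"):
    im=vision.camera(n)[:,:,::-1];cv2.imwrite(f"pics/{n}6.png",cv2.resize(im[180:300,200:360],None,fx=5,fy=5,interpolation=cv2.INTER_CUBIC) if n=="wrist" else cv2.resize(im[235:275,215:285],None,fx=11,fy=11,interpolation=cv2.INTER_CUBIC))
    o=sensors.get_obs();print(o['wrist_force'],o['ee_pos'],o['time'],o['joint_efforts'][:3])
```

```text
[-0.69655366  0.65526523 -0.52487371] [0.61098105 0.22601077 0.03681459] 7.325 [-1.15422594e-03 -6.71084189e+01  4.66832614e+01]
[-0.12904671 -0.45536337  1.27895663] [0.61100484 0.22604054 0.03683347] 7.375 [-4.57065862e-04 -6.71314716e+01  4.67065108e+01]
```

View pics/wrist6.png

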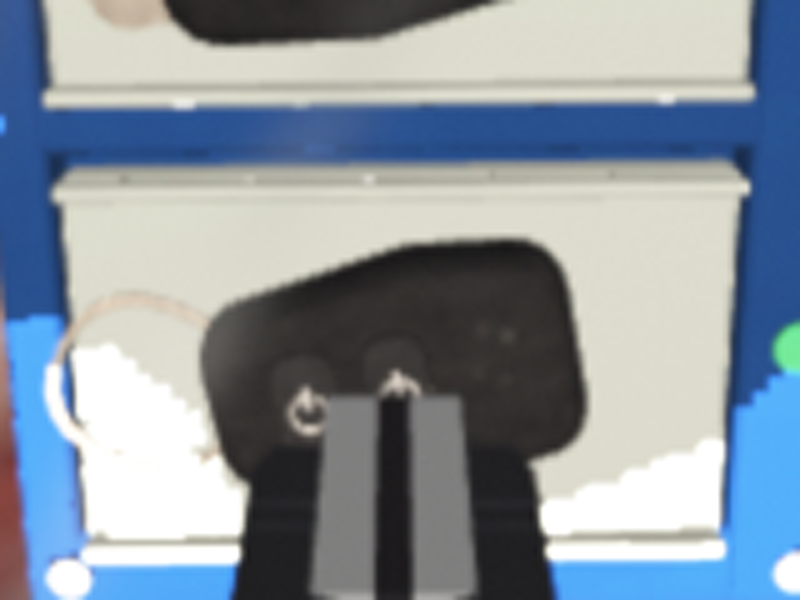

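View pics/scene6.png

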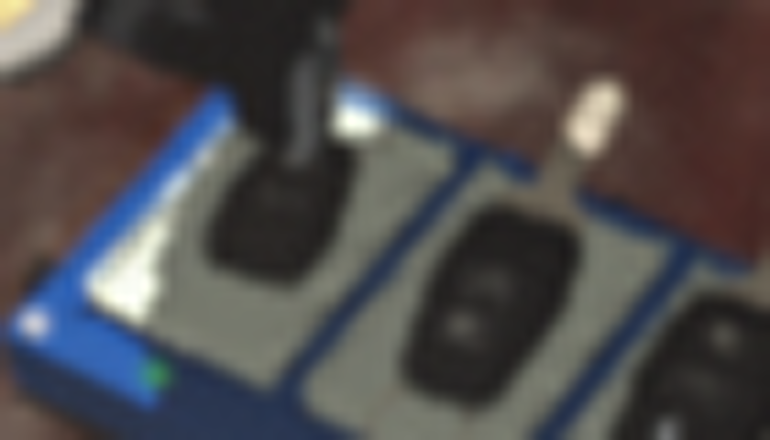

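>>> carry_out(
  increments=[
    [0,0,0,0,3,0,0],
    [0,0,0,2,0,0,0],
    [0,0,0,0,0,0,0],
  ],
)

```text
time: 7.75
ee_pos: [0.6078, 0.2261, 0.0346]
tcp_rot: [119.5, 90.0, -153.4]
wrist_force: [0.2, 0.7, 0.4]
opening: 0.0001
```

>>> carry_out(
  increments=[
    [0,0,0,1.5,0,0,0],
    [0,0,0,0,0,0,0],
    [0,0,0,0,0,0,0],
  ],
)

```text
time: 8.12
ee_pos: [0.608, 0.2262, 0.0333]
tcp_rot: [147.4, 90.0, -125.5]
wrist_force: [0.0, 0.1, -0.7]
opening: -0.0001
```

>>> carry_out(
  increments=[
    [0,0,0,1.5,0,0,0],
    [0,0,0,0,0,0,0],
    [0,0,0,0,0,0,0],
  ],
)

```text
time: 8.5
ee_pos: [0.608, 0.2262, 0.0317]
tcp_rot: [121.1, 90.0, -151.8]
wrist_force: [0.7, -0.0, -0.6]
opening: -0.0001
```

```bash
cat > look.py <<'E'
import sys
from h import *
k=sys.argv[1];f=[]
for n in ("wrist","scene"):
    o=sensors.get_obs();f.append(o['wrist_force'])
    im=vision.camera(n)[:,:,::-1];cv2.imwrite(f"pics/{n}{k}.png",cv2.resize(im[180:300,200:360],None,fx=5,fy=5,interpolation=cv2.INTER_CUBIC) if n=="wrist" else cv2.resize(im[235:275,215:285],None,fx=11,fy=11,interpolation=cv2.INTER_CUBIC))
o=sensors.get_obs();f.append(o['wrist_force'])
print(np.round(f,2).tolist(),o['ee_pos'],o['time'],o['joint_efforts'][:3])
E
python3 look.py 7
```

```text
[[0.71, -0.03, -0.63], [0.29, 0.65, -0.21], [0.64, -0.38, 0.6]] [0.60800802 0.22619661 0.03182934] 8.6 [ 4.00724377e-05 -6.67693305e+01  4.66526628e+01]
```

View pics/wrist7.png

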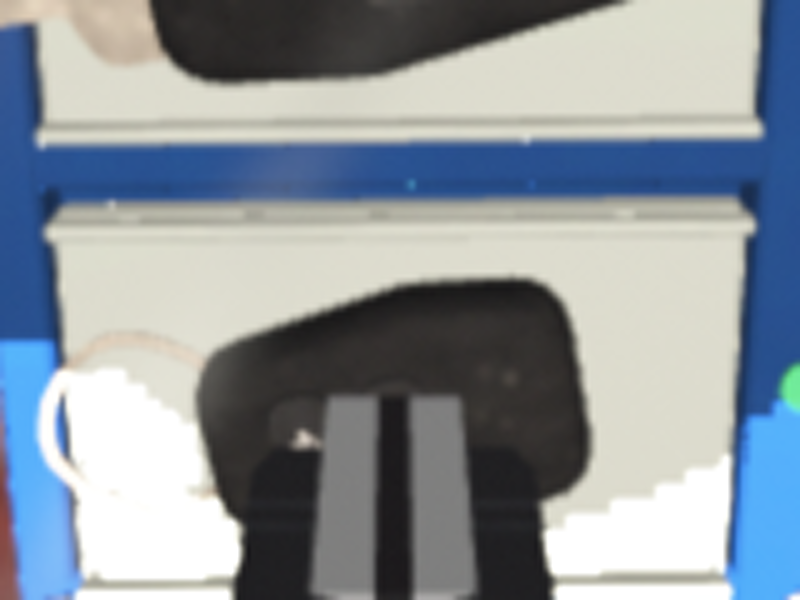

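View pics/scene7.png

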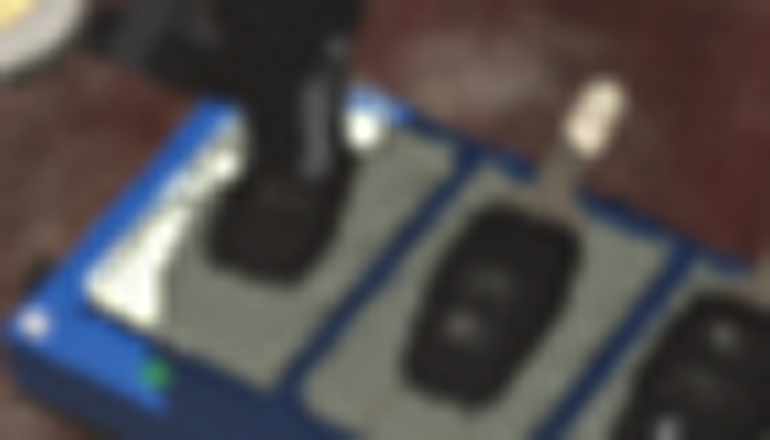

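>>> carry_out(
  increments=[
    [0,0,0,2,0,0,0],
    [0,0,0,0,0,0,0],
    [0,0,0,0,0,0,0],
  ],
)

```text
time: 8.98
ee_pos: [0.608, 0.2262, 0.0298]
tcp_rot: [141.9, 90.0, -131.0]
wrist_force: [0.6, -0.0, 0.1]
opening: -0.0004
```

>>> carry_out(
  increments=[
    [0,0,0,1.5,0,0,0],
    [0,0,0,0,0,0,0],
    [0,0,0,0,0,0,0],
  ],
)

```text
time: 9.35
ee_pos: [0.608, 0.2262, 0.0283]
tcp_rot: [143.2, 90.0, -129.7]
wrist_force: [0.1, -0.4, 0.3]
opening: -0.0001
```

```bash
python3 look.py 8
```

```text
[[0.07, -0.36, 0.34], [-0.44, 0.08, 0.02], [0.88, 0.1, -0.29]] [0.60801419 0.22618694 0.02831861] 9.45 [ 2.33572810e-04 -6.67981768e+01  4.66122401e+01]
```

View pics/wrist8.png

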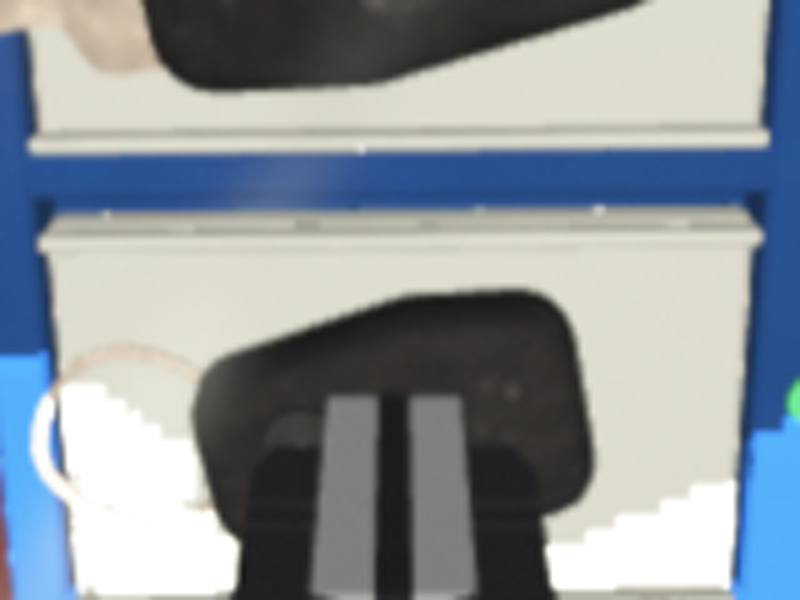

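View pics/scene8.png

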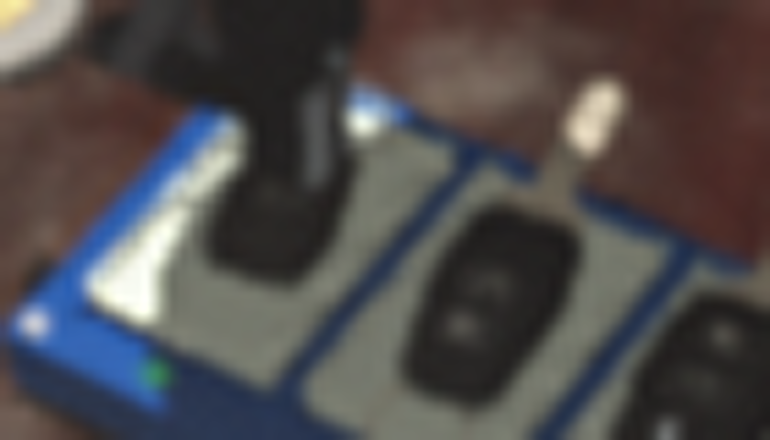

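>>> carry_out(
  increments=[
    [0,0,0,1.5,0,0,0],
    [0,0,0,0,0,0,0],
    [0,0,0,0,0,0,0],
  ],
)

```text
time: 9.82
ee_pos: [0.608, 0.2262, 0.0268]
tcp_rot: [89.8, 90.0, 176.9]
wrist_force: [-0.4, 0.2, 0.0]
opening: 0.0002
```

>>> carry_out(
  increments=[
    [0,0,0,1.5,0,0,0],
    [0,0,0,0,0,0,0],
    [0,0,0,0,0,0,0],
  ],
)

```text
time: 10.2
ee_pos: [0.608, 0.2262, 0.0253]
tcp_rot: [2.6, 90.0, 89.7]
wrist_force: [0.1, -0.8, -0.2]
opening: 0.0003
```

```bash
python3 look.py 9
```

```text
[[0.15, -0.82, -0.23], [0.62, -0.14, -0.13], [0.31, 0.48, 0.41]] [0.60799904 0.22619832 0.02529076] 10.3 [ 1.23770615e-04 -6.68210936e+01  4.65751076e+01]
```

View pics/wrist9.png

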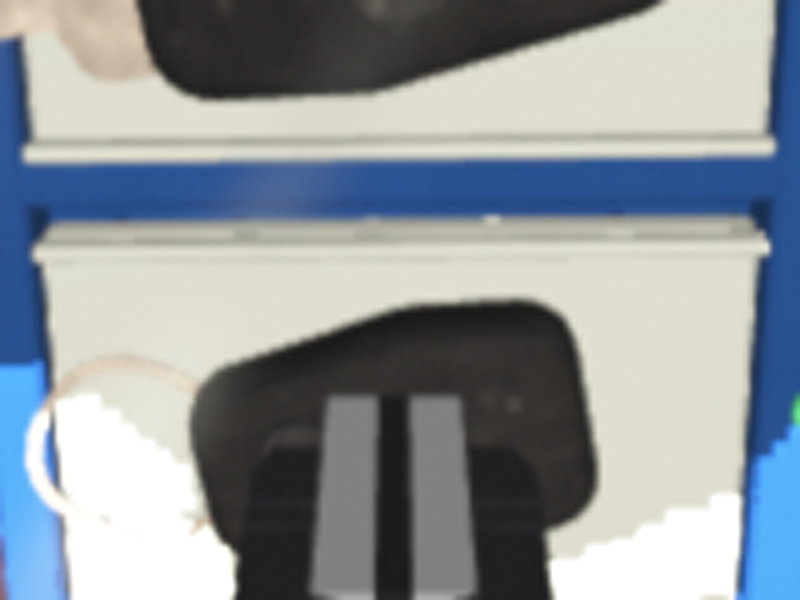

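View pics/scene9.png

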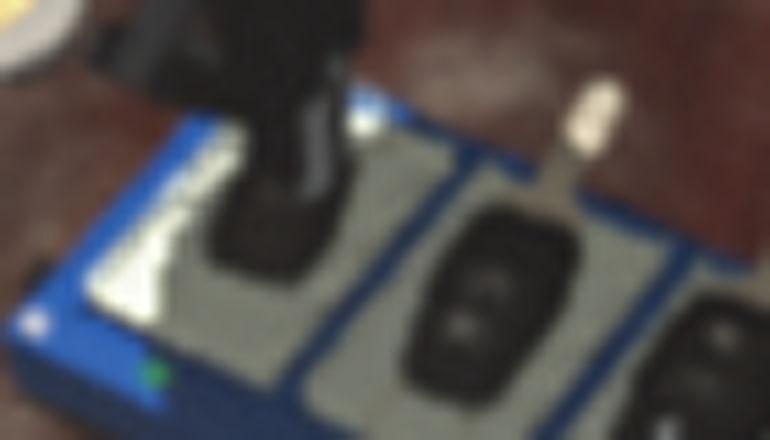

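>>> carry_out(
  increments=[
    [0,0,0,1.5,0,0,0],
    [0,0,0,0,0,0,0],
    [0,0,0,0,0,0,0],
  ],
)

```text
time: 10.68
ee_pos: [0.608, 0.2262, 0.0238]
tcp_rot: [99.4, 90.0, -173.4]
wrist_force: [0.6, -0.3, -0.6]
opening: -0.0002
```

>>> carry_out(
  increments=[
    [0,0,0,1.5,0,0,0],
    [0,0,0,0,0,0,0],
    [0,0,0,0,0,0,0],
  ],
)

```text
time: 11.05
ee_pos: [0.608, 0.2262, 0.0223]
tcp_rot: [140.6, 90.0, -132.3]
wrist_force: [-0.4, 0.8, 1.0]
opening: -0.0003
```

```bash
python3 look.py 10
```

```text
[[-0.37, 0.8, 0.96], [0.59, -0.07, 0.38], [-0.05, 0.32, -0.01]] [0.60801105 0.22618232 0.02232407] 11.15 [ 1.35280763e-03 -6.68463564e+01  4.65377390e+01]
```

View pics/wrist10.png

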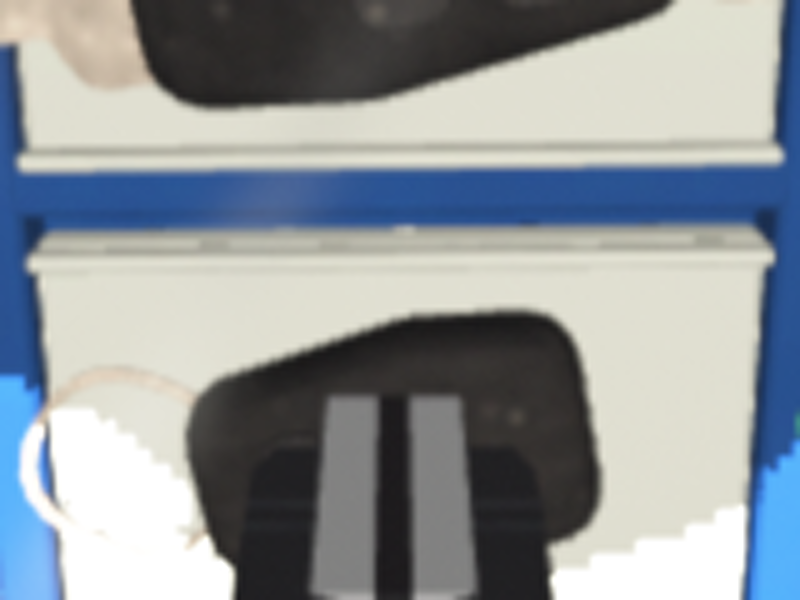

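View pics/scene10.png

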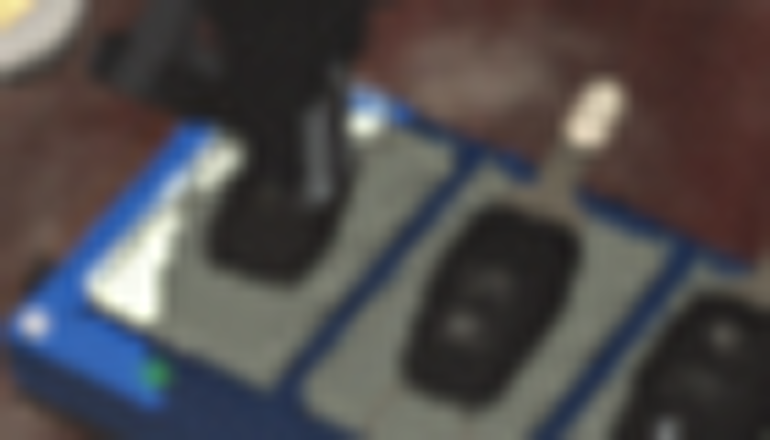

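Run:
```python
from h import *
T=tcpT()
for zz in range(30,70,4):
    z=zz/1e3
    a=cast("wrist",(200+437/5,180+397/5),z,T);b=cast("scene",(243.9,253.2),z);print(z,a.round(4),b.round(4),((a-b)*1e3).round(1)[:2])
```

```text
0.03 [0.6106 0.2306 0.03  ] [0.6078 0.218  0.03  ] [ 2.8 12.6]
0.034 [0.6085 0.2305 0.034 ] [0.6058 0.2208 0.034 ] [2.7 9.7]
0.038 [0.6064 0.2305 0.038 ] [0.6039 0.2237 0.038 ] [2.5 6.8]
0.042 [0.6043 0.2305 0.042 ] [0.602  0.2265 0.042 ] [2.4 4. ]
0.046 [0.6023 0.2305 0.046 ] [0.6    0.2294 0.046 ] [2.2 1.1]
0.05 [0.6002 0.2304 0.05  ] [0.5981 0.2322 0.05  ] [ 2.1 -1.8]
0.054 [0.5981 0.2304 0.054 ] [0.5961 0.2351 0.054 ] [ 1.9 -4.7]
0.058 [0.596  0.2304 0.058 ] [0.5942 0.238  0.058 ] [ 1.8 -7.6]
0.062 [0.5939 0.2303 0.062 ] [0.5923 0.2408 0.062 ] [  1.7 -10.5]
0.066 [0.5919 0.2303 0.066 ] [0.5903 0.2437 0.066 ] [  1.5 -13.4]
```

>>> carry_out(
  increments=[
    [0,0,0,1.5,0,0,0],
    [0,0,0,0,0,0,0],
    [0,0,0,0,0,0,0],
  ],
)

```text
time: 11.52
ee_pos: [0.608, 0.2262, 0.0208]
tcp_rot: [114.1, 90.0, -158.8]
wrist_force: [-0.6, -0.9, -0.1]
opening: 0.0005
```

>>> carry_out(
  increments=[
    [0,0,0,1.5,0,0,0],
    [0,0,0,0,0,0,0],
    [0,0,0,0,0,0,0],
  ],
)

```text
time: 11.9
ee_pos: [0.608, 0.2262, 0.0193]
tcp_rot: [118.2, 90.0, -154.7]
wrist_force: [0.2, 1.1, 0.3]
opening: 0.0001
```

>>> carry_out(
  increments=[
    [0,0,0,1,0,0,0],
    [0,0,0,0,0,0,0],
    [0,0,0,0,0,0,0],
  ],
)

```text
time: 12.28
ee_pos: [0.608, 0.2262, 0.0183]
tcp_rot: [-127.0, 90.0, -39.9]
wrist_force: [-0.6, -0.8, -0.2]
opening: -0.0
```

```bash
python3 look.py 11
```

```text
[[-0.65, -0.84, -0.22], [0.45, 0.42, 0.73], [0.8, -0.64, 0.68]] [0.60801744 0.22618732 0.01830632] 12.375 [ 1.65273483e-03 -6.68946433e+01  4.64966154e+01]
```

View pics/wrist11.png

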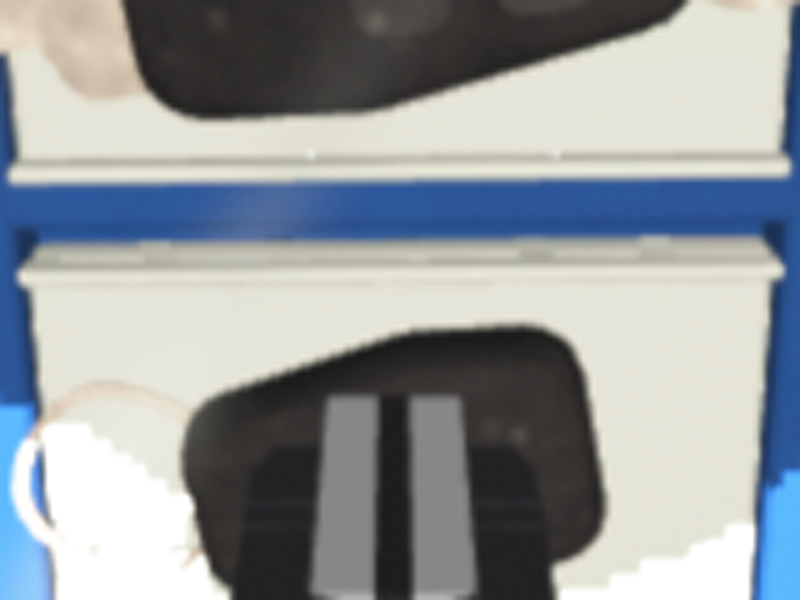

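View pics/scene11.png

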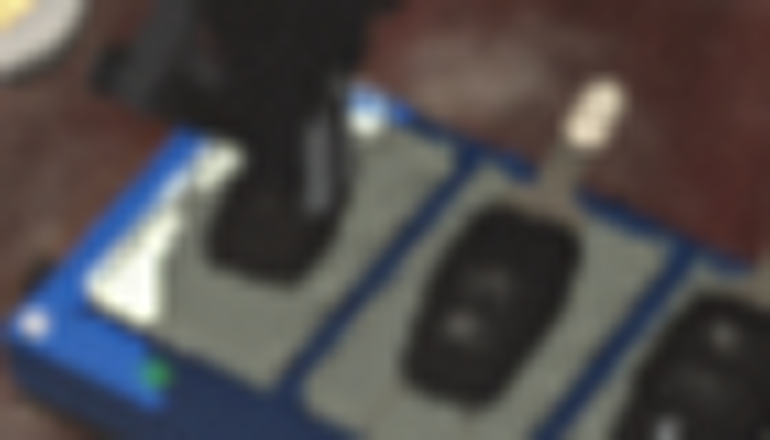

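>>> carry_out(
  increments=[
    [0,0,0,1.5,0,0,0],
    [0,0,0,0,0,0,0],
    [0,0,0,0,0,0,0],
  ],
)

```text
time: 12.75
ee_pos: [0.608, 0.2262, 0.0168]
tcp_rot: [108.7, 90.0, -164.2]
wrist_force: [-0.4, 0.5, -0.2]
opening: -0.0002
```

>>> carry_out(
  increments=[
    [0,0,0,1.5,0,0,0],
    [0,0,0,0,0,0,0],
    [0,0,0,0,0,0,0],
  ],
)

```text
time: 13.12
ee_pos: [0.608, 0.2262, 0.0153]
tcp_rot: [-122.7, 90.0, -35.6]
wrist_force: [-0.0, -0.1, -0.0]
opening: -0.0
```

>>> carry_out(
  increments=[
    [0,0,0,1,0,0,0],
    [0,0,0,0,0,0,0],
    [0,0,0,0,0,0,0],
  ],
)

```text
time: 13.5
ee_pos: [0.608, 0.2262, 0.0143]
tcp_rot: [99.5, 90.0, -173.4]
wrist_force: [0.4, 0.3, 0.0]
opening: -0.0001
```

```bash
python3 look.py 12
```

```text
[[0.37, 0.27, 0.02], [-0.72, -0.11, -0.21], [-0.04, -0.25, -0.4]] [0.60800384 0.22619656 0.01429543] 13.6 [-9.73062288e-05 -6.69314933e+01  4.64419270e+01]
```

View pics/wrist12.png

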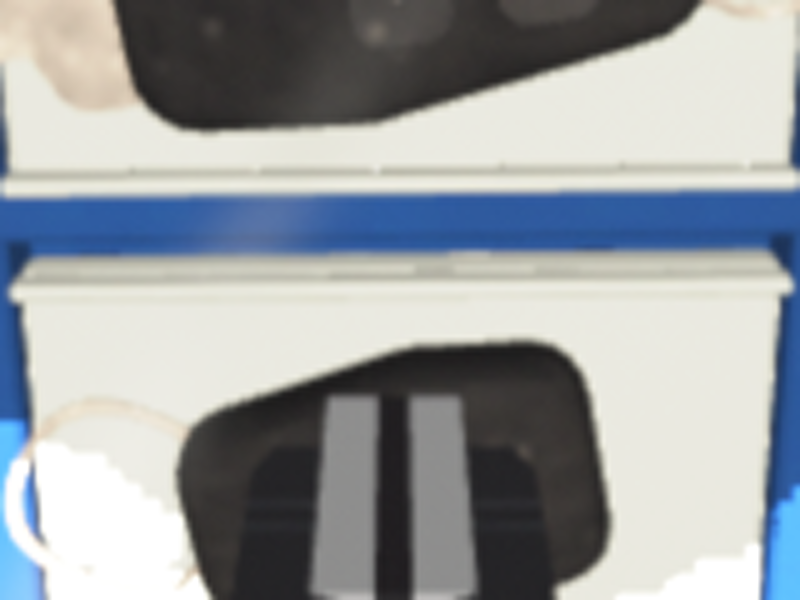

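View pics/scene12.png

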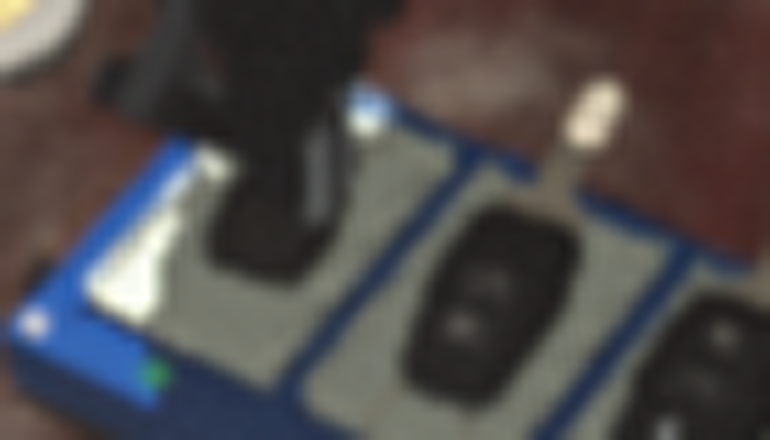

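>>> carry_out(
  increments=[
    [0,0,0,0,-2,0,0],
    [0,0,0,1,0,0,0],
    [0,0,0,0,0,0,0],
  ],
)

```text
time: 13.98
ee_pos: [0.6099, 0.226, 0.0131]
tcp_rot: [115.1, 90.0, -157.8]
wrist_force: [0.1, -0.0, 0.5]
opening: -0.0
```

>>> carry_out(
  increments=[
    [0,0,0,1,0,0,0],
    [0,0,0,0,0,0,0],
    [0,0,0,0,0,0,0],
  ],
)

```text
time: 14.35
ee_pos: [0.61, 0.2261, 0.0124]
tcp_rot: [-79.7, 90.0, 7.4]
wrist_force: [-0.0, 0.2, 0.9]
opening: -0.0
```

>>> carry_out(
  increments=[
    [0,0,0,1,0,0,0],
    [0,0,0,0,0,0,0],
    [0,0,0,0,0,0,0],
  ],
)

```text
time: 14.72
ee_pos: [0.61, 0.2261, 0.0114]
tcp_rot: [-60.3, 90.0, 26.8]
wrist_force: [-0.4, 0.9, 1.3]
opening: 0.0
```

```bash
python3 look.py 13
```

```text
[[-0.44, 0.93, 1.26], [-0.36, -0.72, 1.85], [0.25, 0.7, 2.33]] [0.61003394 0.22610683 0.01135217] 14.825 [ 3.55383544e-02 -6.61778784e+01  4.56738353e+01]
```

View pics/wrist13.png

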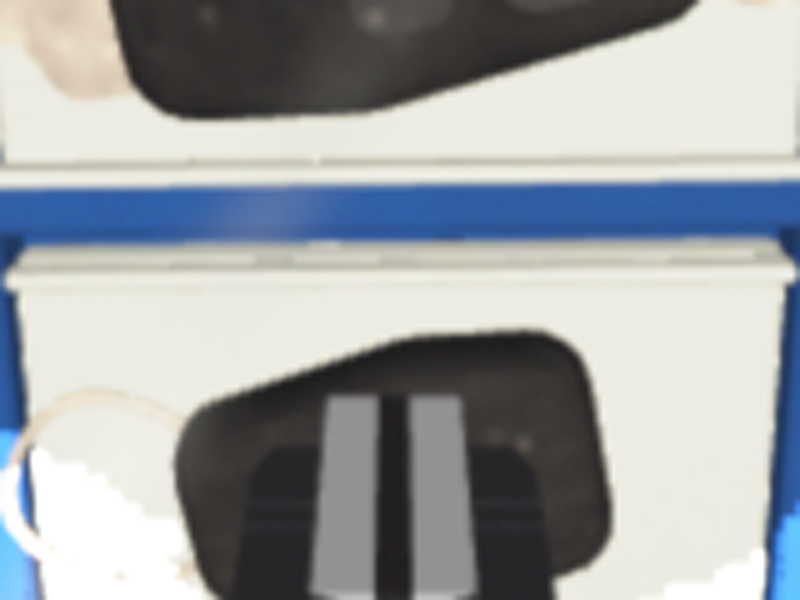

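View pics/scene13.png

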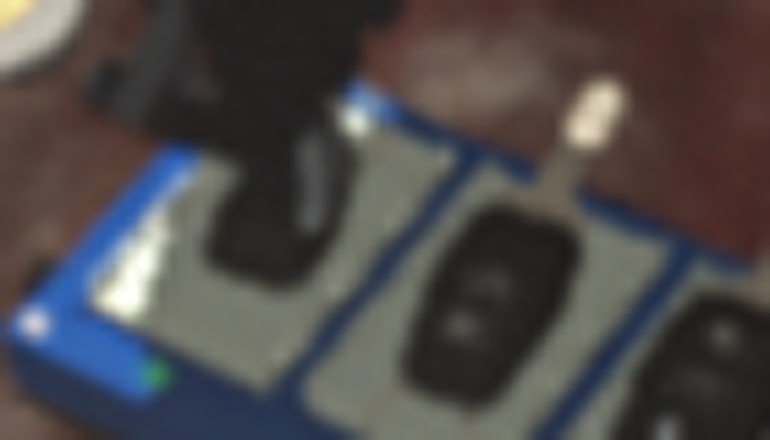

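>>> carry_out(
  increments=[
    [0,0,0,1,0,0,0],
    [0,0,0,1,0,0,0],
    [0,0,0,1,0,0,0],
    [0,0,0,0,0,0,0],
    [0,0,0,0,0,0,0],
    [0,0,0,0,0,0,0],
  ],
)

```text
time: 15.58
ee_pos: [0.61, 0.2261, 0.0084]
tcp_rot: [-86.4, 90.0, 0.7]
wrist_force: [-1.6, -0.5, 2.9]
opening: 0.0002
```

```bash
python3 look.py 14
```

```text
[[-1.61, -0.45, 2.93], [-0.8, -0.5, 3.72], [-0.76, -0.45, 2.88]] [0.61001714 0.22608005 0.00833306] 15.675 [ 2.13044370e-02 -6.50920701e+01  4.48981547e+01]
```

View pics/wrist14.png

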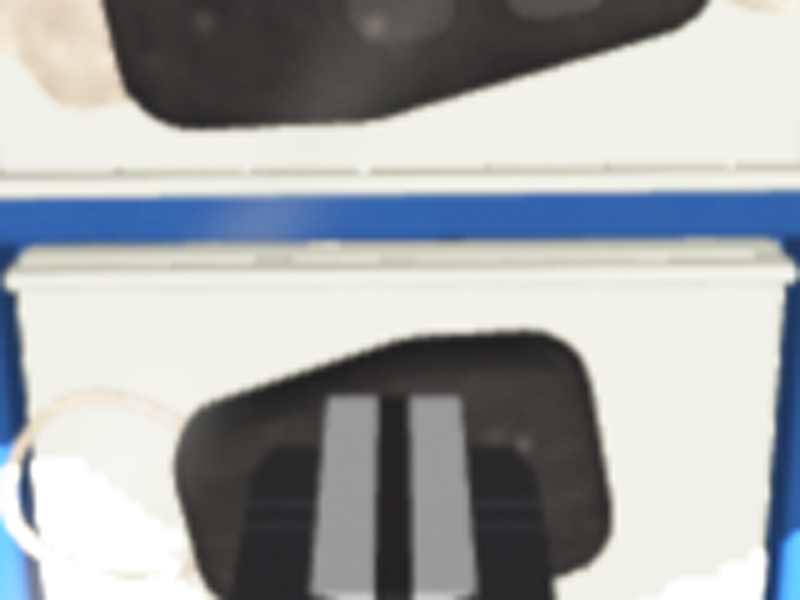

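>>> carry_out(
  increments=[
    [0,0,0,0.8,0,0,0],
    [0,0,0,0.6,0,0,0],
    [0,0,0,0,0,0,0],
    [0,0,0,0,0,0,0],
    [0,0,0,0,0,0,0],
    [0,0,0,0,0,0,0],
    [0,0,0,0,0,0,0],
  ],
)

```text
time: 16.55
ee_pos: [0.61, 0.2261, 0.0069]
tcp_rot: [-49.4, 90.0, 37.7]
wrist_force: [0.4, -0.0, 4.6]
opening: 0.0
```

```bash
python3 look.py 15
```

```text
[[0.36, -0.02, 4.62], [-0.25, -0.21, 4.88], [0.04, -0.35, 4.06]] [0.61002718 0.22608495 0.00691057] 16.65 [ 7.01942045e-03 -6.45227194e+01  4.43571675e+01]
```

View pics/wrist15.png

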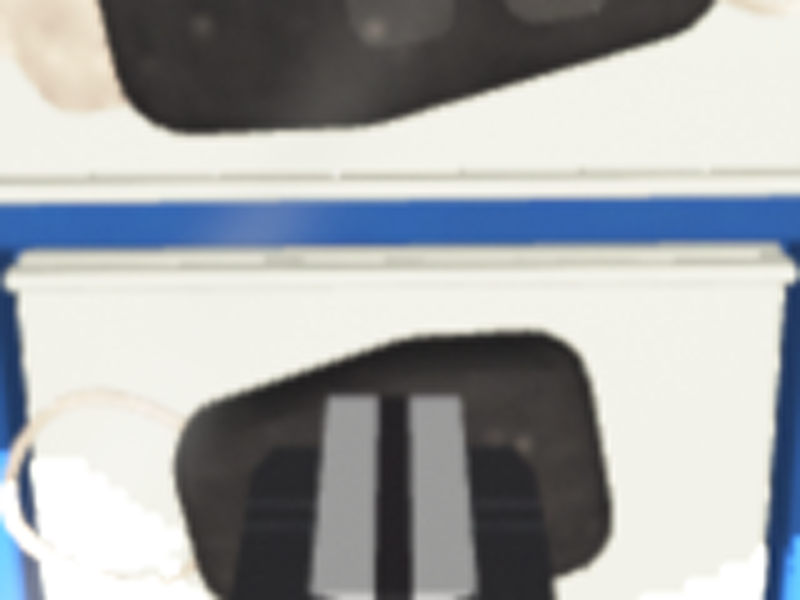

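View pics/scene15.png

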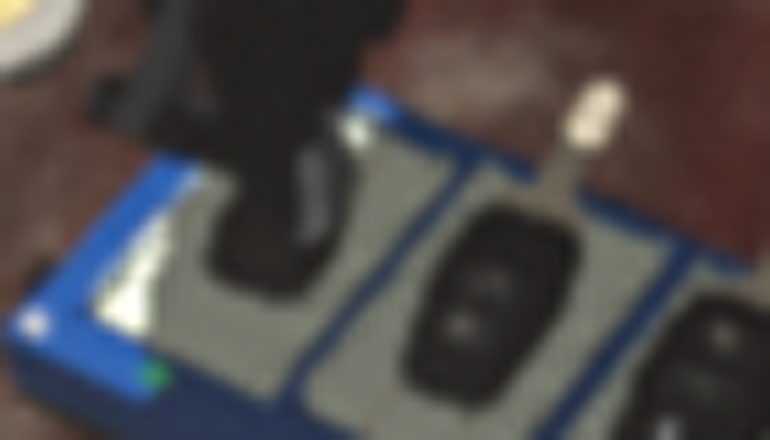

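>>> carry_out(
  increments=[
    [0,0,0,0,0,0,0],
    [0,0,0,0,0,0,0],
    [0,0,0,0,0,0,0],
    [0,0,0,0,0,0,0],
    [0,0,0,0,0,0,0],
    [0,0,0,0,0,0,0],
    [0,0,0,0,0,0,0],
  ],
)

```text
time: 17.52
ee_pos: [0.61, 0.2261, 0.0069]
tcp_rot: [-96.4, 90.0, -9.3]
wrist_force: [-0.6, 1.4, 4.9]
opening: 0.0002
```

>>> carry_out(
  increments=[
    [0,0,0,-1.5,0,0,0],
    [0,0,0,-1.5,0,0,0],
    [0,0,0,-1.5,0,0,0],
    [0,0,0,-1.5,0,0,0],
    [0,0,0,-2,0,0,0],
    [0,0,0,-5,0,0,0],
    [0,0,0,-15,0,0,0],
    [0,0,0,-30,0,0,0],
    [0,0,0,-40,0,0,0],
    [0,0,0,-40,0,0,0],
    [0,0,0,0,0,0,0],
    [0,0,0,0,0,0,0],
  ],
)

```text
time: 19.02
ee_pos: [0.61, 0.2261, 0.145]
tcp_rot: [-55.9, 90.0, 31.2]
wrist_force: [0.3, 0.5, -0.5]
opening: 0.0002
```

>>> carry_out(
  increments=[
    [0,0,0,-30,0,0,0],
    [0,0,0,-20,20,0,0],
    [0,0,0,0,35,0,0],
    [0,0,0,0,35,0,0],
    [0,0,0,0,35,0,0],
    [0,0,0,0,35,0,0],
    [0,0,0,0,35,0,0],
    [0,0,0,0,30,0,0],
    [0,0,0,0,0,0,0],
    [0,0,0,0,0,0,0],
  ],
)

```text
time: 20.27
ee_pos: [0.3855, 0.2374, 0.1943]
tcp_rot: [140.8, 90.0, -132.1]
wrist_force: [-0.5, -0.3, -0.0]
opening: 0.0001
```

```bash
python3 look.py 16
python3 - <<'E'
import cv2,numpy as np
from h import *
im=vision.camera("scene")[:,:,::-1];cv2.imwrite("pics/scene17.png",im)
a=cv2.imread("pics/scene0.png")
c=lambda i:cv2.resize(i[225:310,180:310],None,fx=3,fy=3,interpolation=cv2.INTER_CUBIC)
cv2.imwrite("pics/cmp.png",np.hstack([c(a),c(im)]));print(sensors.get_obs()['time'])
E
```

```text
[[-0.48, -0.34, -0.0], [0.37, 0.2, 0.5], [-1.25, 0.25, 0.68]] [0.38580361 0.23732663 0.19427724] 20.375 [  0.24963238 -37.90114403  46.43412352]
20.425
```

View pics/cmp.png

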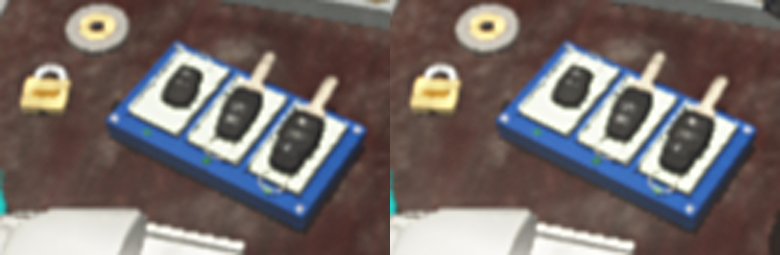

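View pics/scene17.png

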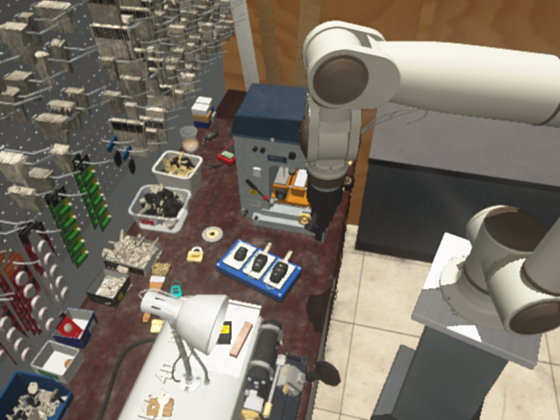

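Before and after (`cmp.png`) look the same: the small remote is in place at scene pixel (241,254), its cradle is up, and the other remotes haven't moved. The arm is clear, so I'm handing in.

```bash
python3 -c "
from workcell import job_done
print(job_done())"
```

```text
the job is handed in; nothing more can be done
None
```

I pressed the small blade-less remote in the far bay straight down with shut fingertips and held it. I then let it up, withdrew clear and handed the job in at about 20.4 s.

- **Press:** contact came at about TCP z = 12.8 mm, and I pressed on to 6.9 mm. The force was about 4.1–4.9 N, so I estimate the cradle sank 5–6 mm of its 6 mm travel. I could not read the cradle joint directly.
- **Hold:** the remote stayed down for well over one second, and for about 1.7 s at the deepest point.
- **After release:** the cradle was up again. In the before and after scene pictures, the remotes, the padlock and the cutter disc look unmoved. The wrist force is back to noise and the arm stands about 0.2 m above the desk, in front of the tester.
- **Disagreement:** contact came about 30 mm lower by the reported TCP than expected. The shut fingertips end about that far behind the stated TCP, and the wrist picture supports this. I therefore felt for contact by force in small steps instead of trusting the reported height.
- **Position check:** the scene and wrist cameras differed by about 5 mm in y on the remote's position, and I went with the wrist view.

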